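# Press the glued corner cushion with the blue dot

## Task

The corner cushion with the blue dot has just been glued into the open case: press its top lightly with your fingertips, denting it only a few millimetres, for about a second so that the glue takes, then withdraw your hand upwards, well clear above the case. Do not touch the cushions with orange dots, do not pull the blue one up, and leave the weight, the folding stick, the glue jar and the brush where they are.

Things in the scene. Friction and masses are not known exactly. Their poses are not given: they have to be found in the camera images.
- blue_top (a point): Centre of the top face of the cushion with the blue dot: the one to press. It is a light grey springy cushion, 48 x 48 mm and 20 mm thick, standing in one corner of the white-lined base tray of the open grey case, with a blue dot 26 mm across on top. The top face is level, about 28 mm above the table when not pressed; the point's z axis is up. This point goes down with the cushion.
- blue_pad (a joint): How far the blue-dotted cushion is pressed in, in m: 0 at rest, positive when pushed down (stiffness about 0.8 N per mm; it is squashed to its stop at 0.010), negative when pulled up off its glue. It springs back to 0 when let go. A light press is 0.002 to 0.006.
- blue_mount: The blue-dotted cushion together with the brown card plate 56 x 56 x 2 mm that it stands on, fixed in the tray; origin under the plate's centre, 6 mm above the table; the cushion's top is 22 mm above this origin; x and y run along the cushion's sides.
- case: Grey board case lying open, fixed to the table. Base tray 250 x 240 mm, walls 30 mm high and 4 mm thick, lined white; origin under the centre of this base tray, x along its 250 mm side, z up. Beyond a flat brown spine, the lid tray (250 x 240 mm, 26 mm high) lies with its centre 276 mm from the origin along +y. The four cushions stand in the corners of the base tray, their centres at x = +-80 mm, y = +-75 mm; which corner has the blue dot varies.
- orange_a_mount: One of the three other cushions on its card plate: the same in shape and size but with an orange dot; leave it alone. Origin under the plate's centre, 6 mm above the table; the cushion's top is 22 mm above this origin.
- orange_b_mount: One of the three other cushions on its card plate: the same in shape and size but with an orange dot; leave it alone. Origin under the plate's centre, 6 mm above the table; the cushion's top is 22 mm above this origin.
- orange_c_mount: One of the three other cushions on its card plate: the same in shape and size but with an orange dot; leave it alone. Origin under the plate's centre, 6 mm above the table; the cushion's top is 22 mm above this origin.
- weight: Loose brass weight with a knob, 44 mm in diameter, 46 mm tall, about 0.25 to 0.5 kg, standing on the floor of the base tray near its middle; origin under its centre. Leave it alone.
- bone_folder: Loose ivory-coloured flat folding stick, 135 x 20 x 6 mm, lying in the lid tray; origin on its underside near its middle, x along its length. Leave it alone.
- glue_jar: Loose white jar with a green cap, 60 mm in diameter, 75 mm tall, standing on the table to the right (-y) of the case; origin under its centre. Leave it alone.
- brush: Loose flat brush with a wooden handle, about 200 mm long, lying flat on the table at the far right (-y); x along its length. Leave it alone.

How it is judged:
On the way:
1. the fingers press the top of the blue-dotted cushion in by at least 1.2 mm, for 0.7 s (value of joint blue_pad above 0.0012 m and contact force between the fingers and blue_mount above 0.4 N), for 0.7 s.
At the end, for the whole second after the job is handed in: the blue-dotted cushion has been pressed and has sprung back to within 0.8 mm of rest, the grasp point between the fingers is more than 100 mm above the table, and the weight, folding stick, jar and brush lie still within 10 mm of where they were (value of joint blue_pad between -0.0008 and 0.0008 m and height (world z) of the grasp point above 0.1 m and distance of each of weight, bone_folder, glue_jar, brush from where it was at the start of the episode below 0.01 m and linear speed of each of weight, bone_folder, glue_jar, brush below 0.02 m/s); the robot touches nothing.
It fails at once if the blue-dotted cushion is pressed hard (in by more than 8.5 mm) (value of joint blue_pad above 0.0085 m).
It fails at once if the blue-dotted cushion is pulled up by more than 2 mm (value of joint blue_pad below -0.002 m).
It fails at once if an orange-dotted cushion is touched (more than 0.5 N) (contact force between anything else and orange_a_mount above 0.5 N or contact force between anything else and orange_b_mount above 0.5 N or contact force between anything else and orange_c_mount above 0.5 N).
It fails at once if the weight, folding stick, jar or brush is moved or lifted by more than 10 mm (distance of any of weight, bone_folder, glue_jar, brush from where it was at the start of the episode above 0.01 m).
It also fails if it takes over 38 s, if anything falls off the work surface, if the arm or the gripper's body presses on something with over 40 N, if the wrist force passes 120 N, or if a joint passes its speed limit or range.

## Robot

A 7-joint arm with a two-finger parallel gripper is mounted at the origin on the work surface. World frame = base frame: x ahead of the robot, y to its left, z up, the work surface at z = 0. Lengths are in m, angles in rad, forces in N, time in s.
With the tool pointing down it reaches from about 0.4 to 0.85 m from the base axis. Payload 4.5 kg.
Tool frame: the origin (TCP) lies on the centre line of the jaws, within the pads' length; the fingertips stand 14 mm ahead of it and the grasp point (between the pads) lies 5 mm behind it; z points along the fingers, y is the line along which they close (so a half turn about z gives the same grasp; the last joint's range is limited). The gripper opens to 88 mm and grips with 3 to 60 N. Pads are 18 mm wide; open, the fingers measure 123 mm over their backs; the gripper's body (75 mm by 187 mm) begins 45 mm behind the grasp point.
Start: joints at [1.319, 0.689, -0.195, 1.565, 0.157, 0.902, -0.215], TCP at [0.176, -0.6, 0.253] pointing down, gripper open.
Joint ranges: [-3.01, 3.01], [-0.46, 2.08], [-1.47, 1.51], [0.13, 2.56], [-1, 4.14], [0.04, 2.09], [-2.66, 2.66]. Speed limits (rad/s): [2.57, 2.57, 3.14, 3.14, 3.14, 3.14, 3.14].

## Interface

Orientations are given as a unit quaternion [x, y, z, w].
In Python, from plant import * gives the robot as it stands.
- The arm moves only by the tool apply_moves, never from a script. Its argument "deltas" is one flat list of numbers, 7 for each row, row after row: the turn, a rotation vector about the tool's x, y, z in degrees, then the shift along the tool's x, y, z in mm, then the opening, from 0 (shut) to 1 (fully open). In form: [rx, ry, rz, dx, dy, dz, jaw, rx, ry, rz, dx, dy, dz, jaw, ...]. A call has 1 to 12 rows; each row is the pose to reach, as a shift and turn from the pose commanded when the call began, along the tool's axes at that moment; what a row does not reach only later rows make up. A row lasts 1/10 s, in which the tool goes at most 50 mm and 8.59 degrees, less where a joint would pass 70% of its speed; a pose out of reach is approached as far as the arm can. A call with a gripper value outside its range is refused whole. The fingers move at their own pace and stop on an object; the grip force is fixed at half the most. Time passes only in rows, so rows that repeat a pose let the fingers close. It gives the time, the measured TCP pose, the force, the opening and the grip force at its end, in the units of the state.
- read_state(): the state, without advancing time (a new reading comes with each control period).
- get_image(name): name is "scene" or "top" or "wrist"; returns a dict with "frame" (420x560x3 uint8, red, green, blue), "K" (3x3 intrinsics, pixels), "world_from_camera" (4x4, takes a point from camera to world coordinates); the wrist camera has in their place "tool_from_camera" (4x4, takes a point from camera to tool coordinates, whose origin is the TCP and whose axes are the flange's). Camera axes: x right, y down, z forward; pixel columns grow to the right and rows downward; lengths in m; the calibration is good to about 2 mm. The wrist camera is an equidistant fisheye: a pixel r from the principal point sees the ray r / f radians off the axis. A picture is of the moment at which its call begins: read the wrist's pose just before it. There is no depth.
- job_done(): hands the job in; it is judged then, once.
The state is a dict: "clock": time; "qpos": joint angles; "qvel": joint speeds; "effort": joint torques, N m; "ee_pos": TCP position; "orientation": TCP orientation; "wrist_force": force on the tool from outside, world axes, zero at the start; "ft_torque": the same for the moment, N m; "gripper_width": finger opening in m; "finger_force": force on a finger pad.
Only numpy, scipy, OpenCV 4.12 (cv2) and the standard library are available. Lean on these libraries where they do the work, as an engineer would, in place of code of your own. Each camera call takes 0.05 s, during which the arm holds its last target. There are 200 camera calls.

## Working session

There is one attempt and no reset: what is moved stays moved. The work goes in short steps, Python scripts to look and compute and a tool call to move; the robot and the scene stay as the last step left them, time stands still between calls to the robot, and variables do not carry over. Pictures are saved under pics/ and viewed, at most 10 in all, crops included, and the job is handed in when it is done.

Besides the shell and the picture viewer there is one more tool, called after "Emit:" as name(argument=value, ...) on one line, values as JSON. apply_moves: Moves the arm, as the interface text tells. Its arguments: {"type":"object","properties":{"deltas":{"type":"array","items":{"type":"number"}}},"required":["deltas"]}

```bash
mkdir -p pics; cat > h.py <<'E'
from plant import *
import numpy as np, cv2
from scipy.spatial.transform import Rotation as R
def blobs(im,lo,hi,amin=30):
    hsv=cv2.cvtColor(im,cv2.COLOR_RGB2HSV)
    m=cv2.inRange(hsv,lo,hi); n,_,s,c=cv2.connectedComponentsWithStats(m)
    return [(c[i],s[i,4]) for i in range(1,n) if s[i,4]>=amin]
def cast(g,uv,z):
    T=g["world_from_camera"]; d=T[:3,:3]@np.linalg.solve(g["K"],[uv[0],uv[1],1]); o=T[:3,3]
    return o+d*(z-o[2])/d[2]
E
python3 - <<'E'
from h import *
s=read_state(); print(s["ee_pos"],s["orientation"],s["wrist_force"],s["clock"],R.from_quat(s["orientation"]).as_matrix().round(3))
fs=[]
for n in("top","scene"):
    g=get_image(n); im=np.array(g["frame"]); fs.append(im)
    for nm,lo,hi in(("blue",(100,110,60),(130,255,255)),("orange",(5,130,120),(20,255,255))):
        for c,a in blobs(im,lo,hi): print(n,nm,c.round(1),a,cast(g,c,.028).round(4))
    cv2.imwrite(f"pics/{n}.png",im[:,:,::-1])
E
```

```text
[ 0.1759806  -0.59908105  0.25193185] [ 9.89798457e-01  1.42471718e-01 -1.98109229e-04 -8.85942698e-04] [ 0.10001706 -0.9279713  -0.21520723] 0.0 [[ 0.959  0.282 -0.001]
 [ 0.282 -0.959  0.002]
 [-0.    -0.002 -1.   ]]
top blue [497.5 123.7] 5777 [ 0.8097 -0.7729  0.028 ]
top blue [244.  240.9] 67 [ 0.4888 -0.056   0.028 ]
top blue [517.4 296.1] 137 [ 0.3307 -0.787   0.028 ]
top orange [233.9 183.7] 61 [ 0.648  -0.0287  0.028 ]
top orange [180.3 193.2] 62 [0.6231 0.1196 0.028 ]
top orange [209.2 213.9] 35 [0.5645 0.0393 0.028 ]
top orange [189.2 250.3] 64 [0.4652 0.0929 0.028 ]
scene blue [341.8  20.5] 240 [-0.5112 -0.8004  0.028 ]
scene blue [ 80.4 136.7] 3643 [ 0.7626 -0.8637  0.028 ]
scene blue [323.  218.1] 48 [ 0.4899 -0.0581  0.028 ]
scene orange [373.  242.1] 53 [0.465  0.0899 0.028 ]
scene orange [332.3 247.7] 41 [0.5523 0.0263 0.028 ]
scene orange [290.1 256.6] 58 [ 0.6479 -0.0316  0.028 ]
scene orange [333.  255.5] 44 [0.5706 0.0438 0.028 ]
scene orange [342.6 284.6] 69 [0.6228 0.1164 0.028 ]
```

View pics/top.png

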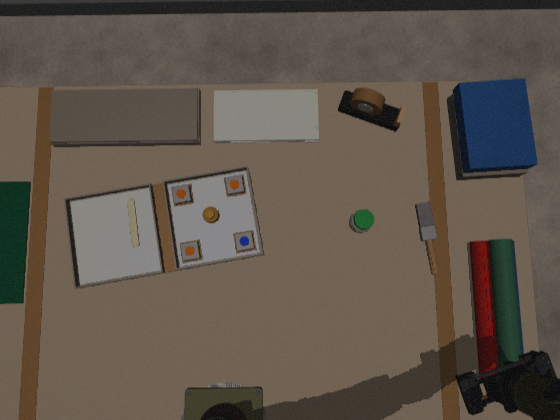

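View pics/scene.png

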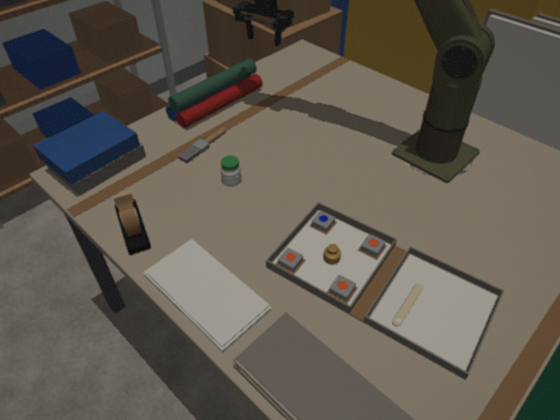

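The top view shows the blue dot at (244, 241) and orange dots at (234, 184), (180, 193) and (189, 250), with the weight at (210, 214). The scene view shows the blue dot at (323, 218). Both views put blue at about (0.489, -0.057). Blue is 161 mm from the next cushion, as expected (160 mm), and the case yaw is about 9.6°. I'll now move above it with the jaws shut.

Emit:
apply_moves(deltas=[0,0,0,10,-9,0,0,0,0,0,30,-28,0,0,0,0,0,55,-52,0,0,0,0,0,82,-78,0,0,0,0,0,110,-105,0,0,0,0,0,138,-131,0,0,0,0,0,166,-158,0,0,0,0,0,190,-180,0,0,0,0,0,208,-198,0,0,0,0,0,220,-209,0,0,0,0,0,226,-215,0,0,0,0,0,227,-216,0,0])

```text
clock: 1.3
ee_pos: [0.3335, -0.3271, 0.2528]
orientation: [0.99, 0.144, 0.0, -0.0]
wrist_force: [-0.2, -1.2, 1.4]
gripper_width: 0.0003
finger_force: 0.0
```

Emit:
apply_moves(deltas=[0,0,0,10,-9,0,0,0,0,1,30,-28,0,0,0,0,2,55,-52,10,0,0,0,3,82,-78,20,0,0,0,4,110,-105,40,0,0,0,5,138,-131,60,0,0,0,6,166,-158,80,0,0,0,7,190,-180,100,0,0,0,7,208,-198,115,0,0,0,7,220,-209,125,0,0,0,7,226,-215,130,0,0,0,7,227,-216,130,0])

```text
clock: 2.5
ee_pos: [0.4901, -0.0565, 0.1222]
orientation: [0.997, 0.082, -0.0, -0.0]
wrist_force: [0.2, -0.5, 0.2]
gripper_width: 0.0005
finger_force: 0.0
```

```bash
cat > look.py <<'E'
from h import *
import sys
s=read_state(); Rt=R.from_quat(s["orientation"]); p=np.array(s["ee_pos"])
print(p.round(4),Rt.as_matrix().round(3).tolist(),np.round(s["wrist_force"],2),s["clock"],s["gripper_width"],np.round(s["qpos"],2))
g=get_image("wrist"); im=np.array(g["frame"]); K=g["K"]; T=g["tool_from_camera"]
for nm,lo,hi in(("blue",(100,110,40),(130,255,255)),("orange",(3,130,80),(20,255,255))):
  for c,a in blobs(im,lo,hi,60):
    q=c-K[:2,2]; r=np.linalg.norm(q); th=r/K[0,0]
    d=np.r_[q/r*np.sin(th),np.cos(th)]
    d=Rt.apply(T[:3,:3]@d); o=p+Rt.apply(T[:3,3]); w=o+d*(.028-o[2])/d[2]
    print(nm,c.round(1),a,w.round(4),"tool mm",(Rt.inv().apply(w-p)*1000).round(1))
cv2.imwrite(f"pics/{sys.argv[1]}.png",im[:,:,::-1])
E
python3 look.py w1
```

```text
[ 0.4901 -0.0565  0.1222] [[0.987, 0.164, -0.001], [0.164, -0.987, 0.0], [-0.001, -0.0, -1.0]] [ 0.19 -0.46  0.19] 2.5 0.0004636889233321918 [ 0.04  0.74 -0.03  2.07  0.06  0.33 -1.44]
blue [281.4 218.4] 901 [ 0.4894 -0.0565  0.028 ] tool mm [-0.7 -0.1 94.2]
orange [ 43.3 125.4] 1982 [0.5359 0.1519 0.028 ] tool mm [  79.4 -198.1   94.2]
orange [114.3  39.4] 340 [0.6063 0.089  0.028 ] tool mm [ 138.5 -124.5   94.1]
orange [281.5   5.5] 399 [ 0.6405 -0.0316  0.028 ] tool mm [1.525e+02 1.000e-01 9.410e+01]
orange [88.6 20.9] 608 [0.6223 0.1169 0.028 ] tool mm [ 158.9 -149.4   94.1]
orange [171.5  99.1] 2563 [0.5637 0.0345 0.028 ] tool mm [ 87.5 -77.7  94.2]
orange [122.5 198. ] 390 [0.4852 0.0679 0.028 ] tool mm [  15.6 -123.5   94.2]
orange [ 98.4 217.5] 591 [0.4651 0.0908 0.028 ] tool mm [  -0.5 -149.4   94.2]
orange [250.8 327.3] 215 [ 0.3882 -0.0468  0.028 ] tool mm [-98.8 -26.2  94.3]
orange [310.8 327.3] 208 [ 0.3966 -0.0974  0.028 ] tool mm [-98.9  25.   94.3]
orange [287.8 368.4] 1695 [ 0.3444 -0.0867  0.028 ] tool mm [-148.6    5.9   94.3]
```

View pics/w1.png

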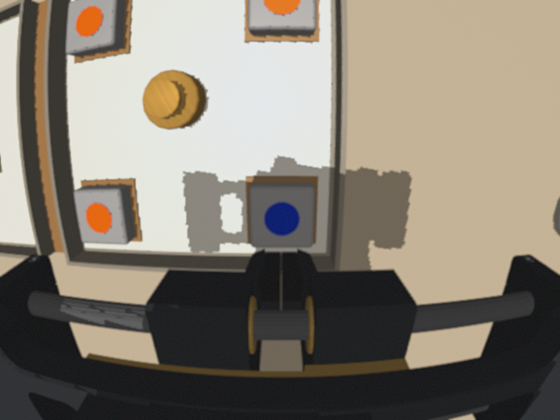

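The wrist view has the blue dot at (281, 218), straight under the shut fingertips and within 1 mm. Its distances to the orange dots are about 150 mm, as they should be. The tips are 80 mm above the cushion, so I'll descend to just above it and then press gently.

Emit:
apply_moves(deltas=[0,0,0,0,0,8,0,0,0,0,0,0,20,0,0,0,0,0,0,34,0,0,0,0,0,0,48,0,0,0,0,0,0,58,0,0,0,0,0,0,66,0,0,0,0,0,0,71,0,0,0,0,0,0,74,0,0,0,0,0,0,76,0,0,0,0,0,0,76,0,0,0,0,0,0,76,0])

```text
clock: 3.65
ee_pos: [0.4902, -0.0572, 0.047]
orientation: [0.997, 0.082, 0.0, 0.0]
wrist_force: [-0.1, 0.0, -0.1]
gripper_width: 0.0007
finger_force: 0.0
```

Emit:
apply_moves(deltas=[0,0,0,0,0,1,0,0,0,0,0,0,2,0,0,0,0,0,0,3,0,0,0,0,0,0,4,0,0,0,0,0,0,5,0,0,0,0,0,0,6,0,0,0,0,0,0,6,0,0,0,0,0,0,6,0])

```text
clock: 4.45
ee_pos: [0.49, -0.0572, 0.0408]
orientation: [0.997, 0.082, 0.0, 0.0]
wrist_force: [-0.3, 0.7, 1.8]
gripper_width: 0.0007
finger_force: 0.7
```

Contact: about 1.8 N, with the tips about 1.2 mm below the nominal top. I'll press 2.5 mm further and hold for a little over a second.

Emit:
apply_moves(deltas=[0,0,0,0,0,1,0,0,0,0,0,0,2,0,0,0,0,0,0,2.5,0,0,0,0,0,0,2.5,0,0,0,0,0,0,2.5,0,0,0,0,0,0,2.5,0,0,0,0,0,0,2.5,0,0,0,0,0,0,2.5,0,0,0,0,0,0,2.5,0,0,0,0,0,0,2.5,0,0,0,0,0,0,2.5,0,0,0,0,0,0,2.5,0])

```text
clock: 5.65
ee_pos: [0.4901, -0.0572, 0.0382]
orientation: [0.997, 0.082, 0.0, 0.0]
wrist_force: [-0.4, -0.1, 2.9]
gripper_width: 0.0003
finger_force: 1.7
```

The force is 2.9 N and the dent about 3.8 mm, which agree. I'll hold a little longer, then withdraw.

Emit:
apply_moves(deltas=[0,0,0,0,0,0,0,0,0,0,0,0,0,0,0,0,0,0,0,0,0,0,0,0,0,0,0,0,0,0,0,0,0,0,0])

```text
clock: 6.15
ee_pos: [0.49, -0.0572, 0.0382]
orientation: [0.997, 0.082, 0.0, 0.0]
wrist_force: [0.4, 0.6, 3.2]
gripper_width: 0.0003
finger_force: 1.7
```

Emit:
apply_moves(deltas=[0,0,0,0,0,-1,0,0,0,0,0,0,-3,0,0,0,0,0,0,-6,0,0,0,0,0,0,-12,0,0,0,0,0,0,-25,0,0,0,0,0,0,-45,0,0,0,0,0,0,-70,0,0,0,0,0,0,-100,0,0,0,0,0,0,-130,0,0,0,0,0,0,-150,0,0,0,0,0,0,-160,0,0,0,0,0,0,-160,0])

```text
clock: 7.35
ee_pos: [0.4906, -0.0573, 0.1997]
orientation: [0.997, 0.082, 0.001, 0.0]
wrist_force: [1.1, -0.1, -0.1]
gripper_width: 0.0007
finger_force: 0.0
```

Emit:
apply_moves(deltas=[0,0,0,0,0,0,0,0,0,0,0,0,0,0,0,0,0,0,0,0,0])

```text
clock: 7.65
ee_pos: [0.4894, -0.0571, 0.1973]
orientation: [0.997, 0.082, -0.001, -0.0]
wrist_force: [0.4, -0.7, 0.6]
gripper_width: 0.0007
finger_force: 0.0
```

```bash
python3 look.py w2 | head -3
```

```text
[ 0.4894 -0.0571  0.1973] [[0.987, 0.163, -0.002], [0.163, -0.987, 0.0], [-0.002, -0.0, -1.0]] [ 0.4  -0.67  0.62] 7.65 0.0007361951492149917 [ 0.05  0.61 -0.04  2.02  0.05  0.52 -1.43]
blue [280.8 193. ] 534 [ 0.4894 -0.0567  0.028 ] tool mm [  0.4  -0.4 169.3]
orange [280.6  24.2] 552 [ 0.6469 -0.0306  0.028 ] tool mm [160.   -0.5 168.9]
```

View pics/w2.png

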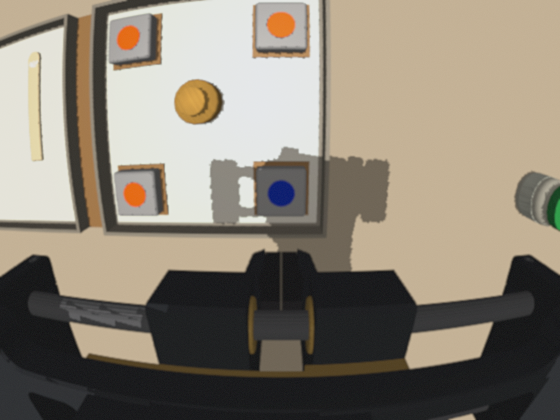

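The blue cushion at (281, 193) is in place, the weight at (197, 102) and the stick look undisturbed, and the hand is clear.

```bash
python3 -c "
from plant import *
print(job_done())"
```

```text
the job is handed in; nothing more can be done
None
```

I pressed the blue-dotted cushion in by about 3.8 mm (roughly 3 N) for about 1.5 s, withdrew the hand to about 0.2 m above the table, and handed the job in; the result was not reported back.

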